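# Set the core-cutting jig one size shorter and load it

### The job

The next cardboard cores are to be cut one size shorter: lay the cut core that is still in the jig in the grey tray, then squeeze the orange latch tab on the length stop, slide the stop one notch towards the white saw guide and let it lock there. Lay the long brown blank core from the rack in the jig's cradle, through the saw guide, with its end against the stop, and swing the red-handled hold-down arm down onto it. Set the cores down rather than dropping them, and leave everything else on the bench where it is.

Things in the scene. Friction and masses are not known exactly. Their poses are not given: they have to be found in the camera images.
- jig: Core-cutting jig, screwed to the bench: aluminium base 100 x 390 x 20 mm. Origin: centre of its underside; y runs along the cradle from the saw-guide end (-y) to the length-stop end (+y), z up. Notched steel index bar at x = 35 to 50, y = 48 to 182 mm, top at z = 42 mm. Hold-down bracket at x = 46 to 86, y = -160 to -110 mm, 100 mm high.
- cradle (a point): Middle of the cradle line: x = 0, y = 0, z = 56 mm of the jig, axes as the jig's. A 40 mm core lying in the three black V rests has its axis on this line, along y. Rests at y = -135, -45 and +30 mm: 16 mm along y, 45 mm wide, 45-degree faces, highest point 45 mm above the bench.
- saw_guide (a point): Top centre of the white slotted saw guide, at x = 0, y = -75, z = 90 mm of the jig, axes as the jig's: four posts, 24 mm in all along y, 90 mm high, leaving a gap 58 mm wide (x = -29 to +29) that the core passes through.
- stop (a joint): Position of the length stop along the jig, m: 0 at the start, growing as it slides towards the saw guide (jig's -y). At 0 its plate's face is at jig y = 105 mm, its grip at 130. Notches at -0.030, 0, 0.030 and 0.060, about 1 mm of play either way; one notch towards the guide is 0.030. It cannot leave a notch unless the latch is squeezed; then it slides with about 2 N.
- latch (a joint): How far the orange latch tab is squeezed towards the fixed grip, m: 0 released to 0.008 fully in. The pawl is clear of the notch above 0.0045. Spring: 6 N at 0, 11 N at 0.008. Let go over a notch it springs back to 0 and locks; between notches it rides on the bar until the next notch.
- stop_grip (a point): Centre of the squeezed grip of the length stop, 78 mm above the bench, axes as the jig's. Pinch along jig x: black fixed face 12 mm to -x of here; orange tab's outer face 20 mm to +x released, 12 mm fully in. The fixed half does not give: centre the fingers here or 1 to 3 mm to -x; further to +x the tab goes only part way in. Grip 32 mm long in y, top 102 mm, carriage under it 44 mm high.
- stop_face (a point): Centre of the stop plate's face that the core's end touches, at the height of the core's axis (56 mm); it faces the saw guide (jig's -y). Axes as the jig's. The steel plate is 44 mm wide, 5 mm thick, its top 85 mm above the bench; it moves with the stop, 25 mm from the grip's centre.
- latch_tab (a point): Centre of the outer face of the orange latch tab, on the jig's +x side of the grip, 78 mm above the bench; tab 26 mm wide, 50 mm high; it is pressed towards the jig's -x. Axes parallel to the jig's.
- hold_down (a joint): Angle of the hold-down arm, rad: 0 closed (level, its rubber foot on a 40 mm core lying in the cradle), growing as it lifts; starts open at about 1.5 to 1.75, nearly upright. Stiff hinge (0.3 N m), it stays where it is left.
- hold_pivot (a point): Hinge axis of the hold-down arm (along the jig's y), at x = 72, y = -135, z = 88 mm of the jig. Closed, the arm reaches from here 124 mm towards the jig's -x, over the core; it is 14 mm wide and 10 mm thick, with a red handle 40 x 20 x 14 mm at the end. Axes parallel to the jig's.
- hold_handle (a point): Middle of the upper face of the red handle, 104 mm along the arm from the hinge axis and 8 mm above the arm's middle plane. When the arm stands open this face looks to the jig's +x, away from the core: push it over and down from that side, about 3 N.
- cut_core: Brown cardboard core already cut, outer diameter 40 mm, 178 mm long, lying in the jig against the stop at the start. Origin on its axis at mid-length; its x axis is the axis of the tube. About 60 g; grips across its diameter.
- blank: Long brown cardboard blank core, outer diameter 40 mm, 240 mm long, 80 g, in one of the two places of the stock rack, axis about 42 mm above the bench. Origin on its axis at mid-length; its x axis is the axis of the tube; both ends are alike.
- thin_core: White core, diameter 30 mm, 240 mm long, in the other place of the rack: not wanted, leave alone. Origin on its axis at mid-length, its x axis along the tube.
- stock_rack: Plywood stock rack, fixed: base 200 x 170 x 8 mm with two cross bars (16 mm wide, at x = -80 and +80 mm) whose V notches, up to 30 mm high, hold two cores along its x axis at y = -42 and +42 mm. Origin: centre of its underside.
- tray: Grey plastic tray for cut cores, fixed: outside 235 x 125 x 50 mm, long along its x, walls and floor 5 mm. Origin: centre of its underside.
- thread_orange: Orange thread cone, 74 mm across, 120 mm high: leave alone. Origin at the centre of its base.
- offcut: Short brown offcut of core standing on end, 40 mm across, 45 mm high: leave alone. Origin at the centre of its base.
- saw: Hand saw lying flat, about 315 mm long, dark wooden handle: leave alone. Origin under the handle-end of its blade; its x axis runs along the blade.
- glue: White bottle with a red cap, 52 mm across, 120 mm high: leave alone. Origin at the centre of its base.
- eyelet_tin: Steel tin, 68 mm across, 45 mm high: leave alone. Origin at the centre of its base.
- marker: Blue marker with black cap lying flat, 130 mm long, 16 mm thick: leave alone. Origin under its middle, x axis along it.

How it is judged:
At the end, for the whole second after the job is handed in: Stop locked one notch nearer the saw guide (within 3 mm, latch sprung out); blank seated in the V rests (5 mm, 0.05 rad), its end within 4.5 mm of the stop; hold-down closed on it (under 0.06 rad); cut core lying on the tray's floor; both cores at rest (value of joint stop between 0.027 and 0.033 m and value of joint latch below 0.0015 m and y of blank in the frame of stop_face between -0.1245 and -0.117 m and x of blank in the frame of jig between -0.005 and 0.005 m and z of blank in the frame of jig between 0.052 and 0.06 m and angle between the x axis of blank and the y axis of jig, either way round below 0.05 rad and value of joint hold_down below 0.06 rad and x of cut_core in the frame of tray between -0.035 and 0.035 m and y of cut_core in the frame of tray between -0.05 and 0.05 m and z of cut_core in the frame of tray below 0.032 m and linear speed of each of cut_core, blank below 0.03 m/s); the robot touches nothing.
It fails at once if a core is dropped (falls free at more than 0.7 m/s, about 25 mm) ((linear speed of cut_core above 0.7 m/s and contact force between the fingers and cut_core below 0.05 N) or (linear speed of blank above 0.7 m/s and contact force between the fingers and blank below 0.05 N)).
It fails at once if something else on the bench is moved by more than 30 mm (distance of any of thin_core, thread_orange, offcut, saw, glue, eyelet_tin, marker from where it was at the start of the episode above 0.03 m).
It also fails if it takes over 72 s, if anything falls off the work surface, if the arm or the gripper's body presses on something with over 40 N, if the wrist force passes 120 N, or if a joint passes its speed limit or range.

### The arm

A 6-joint arm with a two-finger parallel gripper is mounted at the origin on the work surface. World frame = base frame: x ahead of the robot, y to its left, z up, the work surface at z = 0. Lengths are in m, angles in rad, forces in N, time in s.
With the tool pointing down it reaches from about 0.275 to 1 m from the base axis. Payload 8.4 kg.
Tool frame: the origin (TCP) lies on the centre line of the jaws, within the pads' length; the fingertips stand 17 mm ahead of it and the grasp point (between the pads) lies 2 mm behind it (bot.tcp_to_tips is the y of the fingertips in the tool frame, in m); y points along the fingers, z is the direction in which the jaws open and shut, and the axes are right-handed (so a half turn about y gives the same grasp; the last joint's range is limited). The gripper opens to 85 mm and grips with 20 to 120 N. Pads are 22 mm wide; open, the fingers measure 114 mm over their backs; the gripper's body (76 mm by 85 mm) begins 54 mm behind the grasp point. The pads swing forward as they close: fully open they stand 13 mm farther back than shut.
Start: joints at [-1.261, 0.353, 1.633, -0, 1.155, -0.002], TCP at [0.192, -0.595, 0.248] pointing down, gripper open.
Joint ranges: [-2.63, 2.63], [-0.92, 2.1], [0.06, 2.66], [-1.3, 4.44], [0, 2.69], [-3.02, 3.02]. Speed limits (rad/s): [2.22, 2.22, 2.79, 3.14, 3.14, 3.14].

### API

Orientations are given as a unit quaternion [x, y, z, w].
In Python, from workcell import bot, hand, kinematics, get_obs, vision, hand_in gives the robot as it stands. The module is installed in compiled form; this text tells all that it offers. Calls block until the motion is done:
- bot.reach(position, orientation): joint-space move of the TCP to a pose.
- bot.servo_line(position, ori=None, velocity=0.15): straight line of the TCP; ori=None keeps the orientation; velocity is the mean speed in m/s.
- bot.goto_joints(angles): joint-space move.
- hand.move_gripper(opening, strength=None): finger opening in m; strength is the grip in N (None keeps the last); returns when the fingers have stopped.
- bot.dwell(seconds).
- kinematics.solve_ik(position, orientation): joint angles nearest the present ones, or None.
- get_obs(): the state.
- vision.read_camera(name): name is "scene" or "side" or "wrist"; returns a dict with "frame" (480x640x3 uint8, red, green, blue), "intrinsics" (3x3 intrinsics, pixels), "view" (4x4, takes a point from world to camera coordinates). Camera axes: x right, y down, z forward; pixel columns grow to the right and rows downward; lengths in m; the calibration is good to about 2 mm. A picture is of the moment at which its call begins. There is no depth.
A pose or a line that the arm cannot do raises bot.IKError and nothing moves.
- hand_in(): hands the job in, once; it reports no verdict.
The state is a dict: "time_s": time; "joint_pos": joint angles; "joint_vel": joint speeds; "joint_efforts": joint torques, N m; "position": TCP position; "orientation": TCP orientation; "wrist_force": force on the tool from outside, world axes, zero at the start; "ft_torque": the same for the moment, N m; "gripper_width": finger opening in m.
Only numpy, scipy, OpenCV 4.12 (cv2) and the standard library are available. Lean on these libraries where they do the work, as an engineer would, in place of code of your own. Each camera call takes 0.05 s, during which the arm holds its last target.

## Working session

There is one attempt and no reset: what is moved stays moved. The work goes in short steps, each a Python script; the robot and the scene stay as the last script left them, time stands still between calls to the robot, and variables do not carry over. Pictures are saved under pics/ and viewed, and the job is handed in when it is done.

```bash
mkdir -p pics; ls
python3 - <<'E'
from workcell import bot,hand,kinematics,get_obs,vision
import cv2
for n in ("scene","side","wrist"):
    c=vision.read_camera(n); cv2.imwrite(f"pics/a_{n}.png",c["frame"][...,::-1])
    print(n,c["intrinsics"].round(1).tolist(),c["view"].round(4).tolist())
print(get_obs())
print(bot.tcp_to_tips)
E
```

```text
pics
scene [[500.0, 0.0, 321.3], [0.0, 500.0, 238.7], [0.0, 0.0, 1.0]] [[0.1146, 0.9934, -0.0023, -0.0477], [0.8495, -0.0992, -0.5181, -0.3969], [-0.515, 0.0574, -0.8553, 1.6277], [0.0, 0.0, 0.0, 1.0]]
side [[502.9, 0.0, 318.4], [0.0, 502.9, 244.1], [0.0, 0.0, 1.0]] [[-0.9681, -0.2499, -0.0208, 0.4902], [-0.1405, 0.6093, -0.7804, 0.1443], [0.2077, -0.7526, -0.6249, 1.0485], [0.0, 0.0, 0.0, 1.0]]
wrist [[430.4, 0.0, 319.9], [0.0, 430.4, 236.5], [0.0, 0.0, 1.0]] [[0.3063, -0.9519, -0.0016, -0.6242], [-0.9159, -0.2952, 0.2721, -0.0358], [-0.2595, -0.0818, -0.9623, 0.3783], [0.0, 0.0, 0.0, 1.0]]
{'time_s': 0.15, 'joint_pos': array([-1.26143476e+00,  3.53527123e-01,  1.63394782e+00, -3.05760258e-05,
        1.15524806e+00, -2.37860989e-03]), 'joint_vel': array([ 0.00086402, -0.00178152, -0.00219256, -0.00034885, -0.00063729,
       -0.00211469]), 'joint_efforts': array([-1.88528143e-04, -6.05637503e+01, -3.42339706e+01,  2.13965234e-05,
        6.16365869e-03,  2.18875840e-05]), 'position': array([ 0.19159319, -0.59453663,  0.247717  ]), 'orientation': array([-0.10984622,  0.69892705, -0.69814019,  0.10970447]), 'wrist_force': array([-0.11523765,  0.21303396,  0.18022209]), 'ft_torque': array([ 0.01442814, -0.02737159, -0.03499674]), 'gripper_width': 0.08551969191000612}
0.017
```

View pics/a_scene.png

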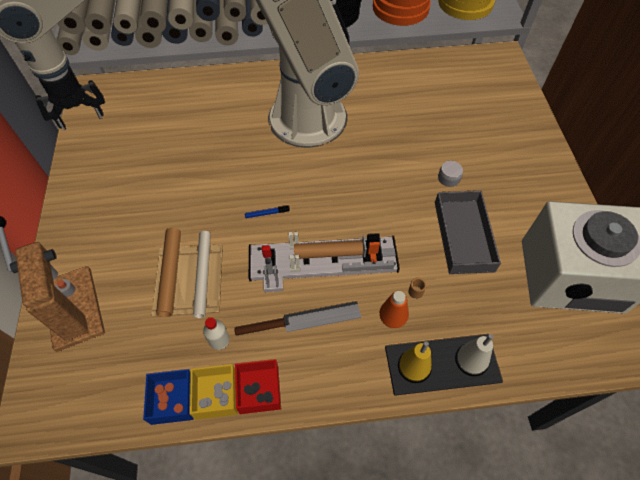

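View pics/a_side.png

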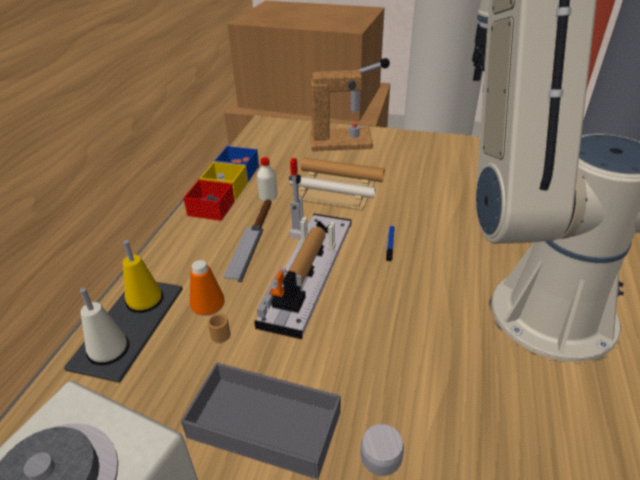

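View pics/a_wrist.png

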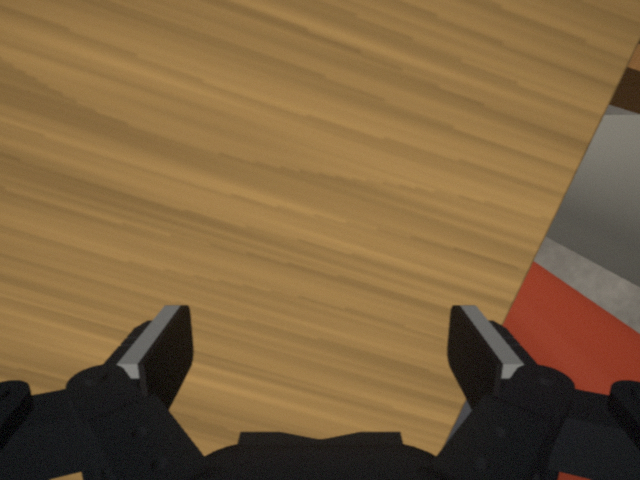

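```bash
cat > h.py <<'E'
from workcell import bot,hand,kinematics,get_obs,vision
import numpy as np, cv2
from scipy.spatial.transform import Rotation as R
def cam(n):
    c=vision.read_camera(n); return c["frame"][...,::-1].copy(),np.array(c["intrinsics"]),np.array(c["view"])
def proj(K,V,P):
    P=np.atleast_2d(P); q=P@V[:3,:3].T+V[:3,3]; q=q@K.T; return q[:,:2]/q[:,2:]
def onplane(K,V,uv,z):
    d=V[:3,:3].T@np.linalg.inv(K)@np.array([uv[0],uv[1],1.]); o=-V[:3,:3].T@V[:3,3]
    return o+d*(z-o[2])/d[2]
def tri(obs): # [(K,V,uv),...]
    A=[];b=[]
    for K,V,uv in obs:
        d=V[:3,:3].T@np.linalg.inv(K)@np.array([uv[0],uv[1],1.]); d/=np.linalg.norm(d); o=-V[:3,:3].T@V[:3,3]
        M=np.eye(3)-np.outer(d,d); A.append(M); b.append(M@o)
    A=np.vstack(A); b=np.hstack(b); x=np.linalg.lstsq(A,b,rcond=None)[0]
    return x,np.linalg.norm(A@x-b)
def crop(img,x0,y0,x1,y1,name):
    s=min(800/(x1-x0),600/(y1-y0)); o=cv2.resize(img[y0:y1,x0:x1],None,fx=s,fy=s,interpolation=cv2.INTER_CUBIC)
    st=10 if x1-x0<150 else 20
    for x in range((x0//st+1)*st,x1,st):
        cv2.line(o,(int((x-x0)*s),0),(int((x-x0)*s),6),(0,0,255),1); cv2.putText(o,str(x),(int((x-x0)*s)+1,16),0,.4,(0,0,255),1)
    for y in range((y0//st+1)*st,y1,st):
        cv2.line(o,(0,int((y-y0)*s)),(6,int((y-y0)*s)),(0,0,255),1); cv2.putText(o,str(y),(8,int((y-y0)*s)+4),0,.4,(0,0,255),1)
    cv2.imwrite(name,o)
E
python3 - <<'E'
from h import *
I=cv2.imread("pics/a_scene.png"); crop(I,240,220,410,300,"pics/b1.png"); crop(I,140,215,250,355,"pics/b2.png"); crop(I,420,150,510,290,"pics/b3.png")
I=cv2.imread("pics/a_side.png"); crop(I,240,140,400,350,"pics/b4.png")
E
```

```text
(no output)
```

View pics/b1.png

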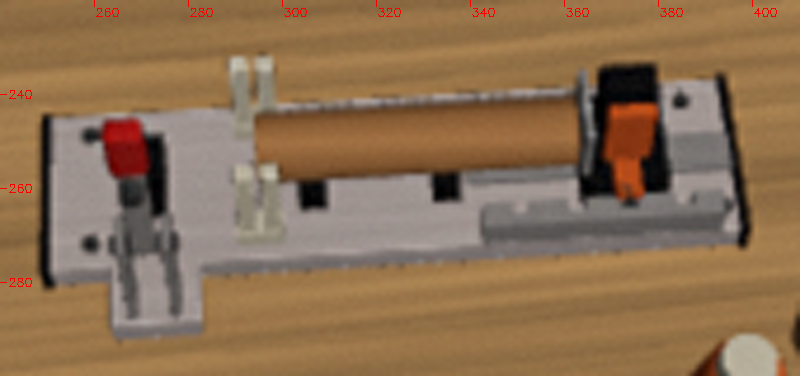

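View pics/b4.png

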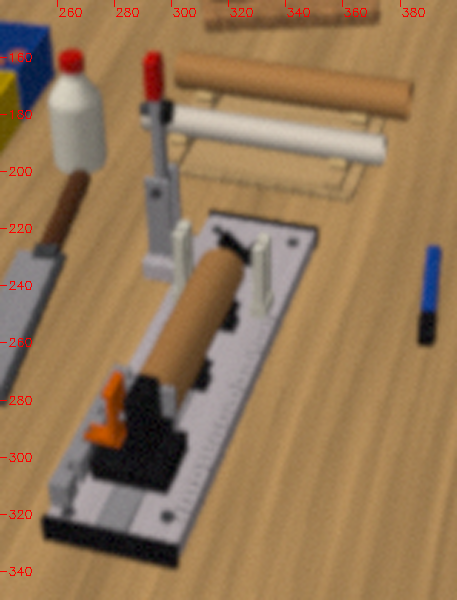

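View pics/b2.png

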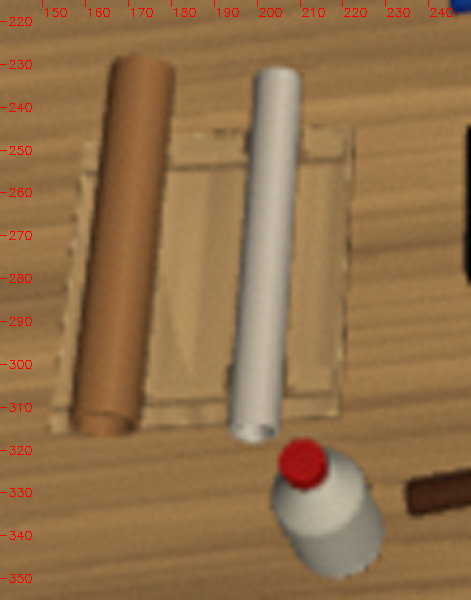

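View pics/b3.png

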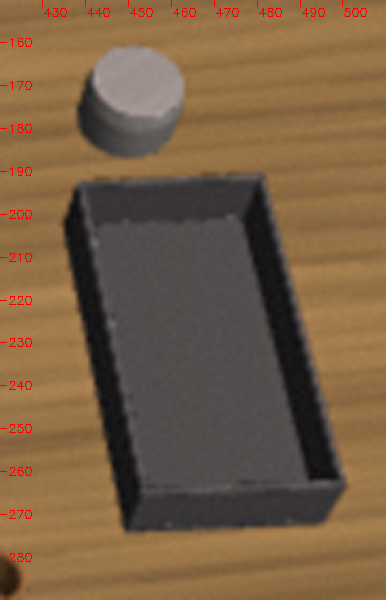

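```bash
cat > fit.py <<'E'
from h import *
from scipy.optimize import least_squares
c={n:cam(n) for n in("scene","side")}
def fit(pts,x0):
    def f(p):
        r=[]
        for n,uv,P in pts:
            Rz=R.from_euler('z',p[2]).as_matrix(); q=Rz@np.array(P)+[p[0],p[1],0]
            r+=list(proj(c[n][1],c[n][2],q)[0]-uv)
        return np.array(r)
    s=least_squares(f,x0,loss='soft_l1'); return s.x,np.abs(f(s.x)).round(1)
j=[("scene",(250,244.5),(-.05,-.195,.02)),("scene",(391.5,236),(-.05,.195,.02)),("scene",(396.5,271.5),(.05,.195,0.0)),("scene",(250,280.5),(.05,-.195,0.0)),
("side",(347,221),(-.05,-.195,.02)),("side",(310,214),(.05,-.195,.02)),("side",(253,321),(.05,.195,.02)),("side",(301,330),(-.05,.195,.02))]
print("jig",fit(j,[.5,0,0]))
t=[("scene",(438.5,193.5),(-.1175,-.0625,.05)),("scene",(482,191.5),(-.1175,.0625,.05)),("scene",(500,263),(.1175,.0625,.05)),("scene",(453,264.5),(.1175,-.0625,.05))]
print("tray",fit(t,[.45,.3,0]))
K,V=c["scene"][1:]
for uv in [(174,231),(165,315),(204,231.5),(198,315.5)]: print(uv,onplane(K,V,uv,.06))
E
python3 fit.py
```

```text
jig (array([ 0.53613061, -0.01039219, -0.03890578]), array([0.8, 1.4, 0.7, 0.4, 0.4, 0.8, 0.2, 1.9, 1.6, 1.2, 1.3, 0.1, 1.2,
       0.1, 0.1, 1.2]))
tray (array([ 0.50321984,  0.38843498, -0.07847509]), array([0.4, 1.7, 0.2, 1.1, 0.7, 0.8, 0.5, 0.9]))
(174, 231) [ 0.43324962 -0.39632138  0.06      ]
(165, 315) [ 0.6726295  -0.40904236  0.06      ]
(204, 231.5) [ 0.44410345 -0.31696716  0.06      ]
(198, 315.5) [ 0.68314087 -0.32987962  0.06      ]
```

```bash
cat >> h.py <<'E'
def ori(th,flip=0):
    """tool down, jaws opening along horizontal direction th (world angle of tool z)"""
    z=np.array([np.cos(th+np.pi*flip),np.sin(th+np.pi*flip),0]); y=np.array([0,0,-1.]); x=np.cross(y,z)
    return R.from_matrix(np.c_[x,y,z]).as_quat()
def st(msg=""):
    o=get_obs(); print(msg,"t",round(o["time_s"],2),"p",o["position"].round(4),"F",o["wrist_force"].round(1),"w",round(o["gripper_width"],4))
E
python3 - <<'E'
from h import *
o=get_obs(); Rm=R.from_quat(o["orientation"]).as_matrix(); print(Rm.round(2))
I,K,V=cam("wrist"); pc=-V[:3,:3].T@V[:3,3]; print("cam in tool",Rm.T@(pc-o["position"]), "fwd",Rm.T@V[2,:3])
for f in (0,1):
  for p in([.536,-.01,.35],[.55,-.40,.3],[.5,.39,.2]):
    q=kinematics.solve_ik(p,ori(-.039,f)); print(f,p,None if q is None else np.round(q,2))
E
```

```text
[[-0.95 -0.    0.31]
 [-0.31  0.   -0.95]
 [-0.   -1.   -0.  ]]
cam in tool [-6.82284789e-02 -1.25103996e-01  1.00341034e-04] fwd [ 2.72066306e-01  9.62278385e-01 -4.84366948e-04]
0 [0.536, -0.01, 0.35] [-0.02  0.13  1.7  -0.    1.31  0.02]
0 [0.55, -0.4, 0.3] [-0.63  0.4   1.45 -0.    1.29 -0.59]
0 [0.5, 0.39, 0.2] [ 0.66  0.41  1.66 -0.    1.07  0.7 ]
1 [0.536, -0.01, 0.35] None
1 [0.55, -0.4, 0.3] [-0.63  0.4   1.45 -0.    1.29  2.55]
1 [0.5, 0.39, 0.2] [ 0.66  0.41  1.66 -0.    1.07 -2.44]
```

Run:
```python
from h import *
import pickle
D=[]
for p in ([.55,-.38,.33],[.54,-.12,.36],[.54,.08,.36]):
    bot.reach(p,ori(-.039)); bot.dwell(.15); i,K,V=cam("wrist"); D.append((i,K,V)); st(); cv2.imwrite(f"pics/w{len(D)}.png",i)
pickle.dump(D,open("w.pkl","wb"))
```

```text
t 2.07 p [ 0.5493 -0.3808  0.3299] F [-0.1  0.4  0.4] w 0.0853
 t 3.29 p [ 0.5401 -0.1212  0.3596] F [0.6 0.4 0.2] w 0.0853
 t 4.31 p [0.5402 0.0786 0.36  ] F [-0.5 -0.9  0.1] w 0.0851
```

View pics/w1.png

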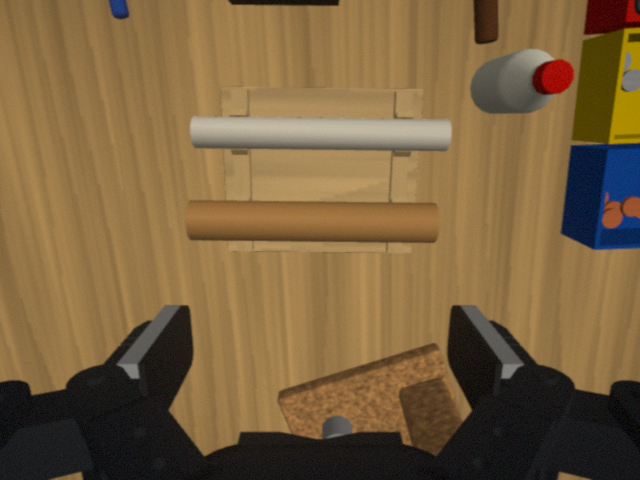

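View pics/w2.png

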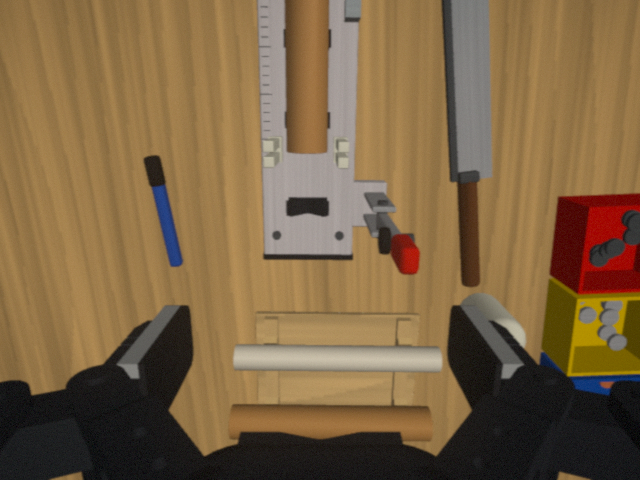

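View pics/w3.png

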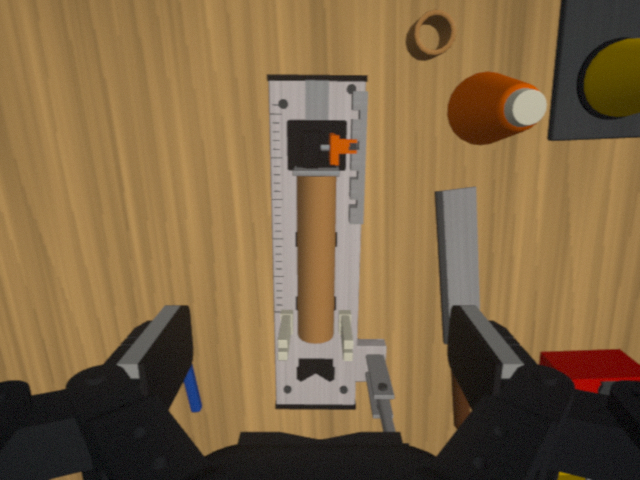

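```bash
cat > fit2.py <<'E'
exec(open("fit.py").read().split("t=[(")[0])
import pickle
D=pickle.load(open("w.pkl","rb"))
for k in range(3): c[f"w{k+1}"]=D[k]
j2=[("w3",(268,77),(-.05,.195,.02)),("w3",(367,77),(.05,.195,.02)),("w3",(355.5,407.5),(.05,-.195,.02)),("w3",(277,408),(-.05,-.195,.02)),("w2",(264.5,258),(-.05,-.195,.02)),("w2",(352,257.5),(.05,-.195,.02))]
print("wrist only",fit(j2,[.5,0,0])); p,_=fit(j+j2,[.5,0,0]); print("all",p)
def m(a,b): # match pts two views
    x,e=tri([(*c[n][1:],uv) for n,uv in (a,b)]); return x.round(4),e.round(4)
print("blank ends (silhouette mid) ",m(("w1",(188,221)),("scene",(173.8,229))))
# cylinder axis: fit with silhouettes
def fitcyl(obs,r,x0):
    # obs: (view, u1v1.. edge line pts) param: x,y,z,yaw ; edges sampled: point on silhouette -> ray distance to axis = r
    def f(p):
        a=np.array([np.cos(p[3]),np.sin(p[3]),0]); o0=np.array(p[:3]); out=[]
        for n,uv in obs:
            K,V=c[n][1:]; d=V[:3,:3].T@np.linalg.inv(K)@np.array([*uv,1.]); o=-V[:3,:3].T@V[:3,3]
            nn=np.cross(a,d); nn/=np.linalg.norm(nn); out.append(abs((o-o0)@nn)-r)
        out.append((p[0]-x0[0])*1.0); return np.array(out)
    s=least_squares(f,x0); return s.x,(f(s.x)*1e3).round(1)
b=[("w1",(195,201)),("w1",(432,203)),("w1",(195,241)),("w1",(432,242)),("scene",(165,240)),("scene",(158,305)),("scene",(180,240)),("scene",(172,305)),("side",(310,160.5)),("side",(376,167)),("side",(310,172)),("side",(376,179))]
print("blank",fitcyl(b,.02,[.55,-.4,.042,0]))
b=[("w3",(298.5,180)),("w3",(336,180)),("w3",(299,330)),("w3",(334.5,330)),("w2",(287,20)),("w2",(328,20)),("w2",(288,150)),("w2",(327,150)),("scene",(300,259)),("scene",(355,256))]
def fc2(b): # yaw near pi/2: anchor on y
    global np
    def f(p):
        a=np.array([np.cos(p[2]),np.sin(p[2]),0]); o0=np.array([p[0],0,p[1]]); out=[]
        for n,uv in b:
            K,V=c[n][1:]; d=V[:3,:3].T@np.linalg.inv(K)@np.array([*uv,1.]); o=-V[:3,:3].T@V[:3,3]
            nn=np.cross(a,d); nn/=np.linalg.norm(nn); out.append(abs((o-o0)@nn)-.02)
        return np.array(out)
    s=least_squares(f,[.536,.056,1.53]); return s.x,(f(s.x)*1e3).round(1)
print("cut core x@y=0,z,yaw",fc2(b))
E
python3 fit2.py
python3 - <<'E'
import sys; sys.path.insert(0,'.')
from h import *
I=cv2.imread("pics/w3.png"); crop(I,260,70,380,200,"pics/c1.png")
I=cv2.imread("pics/a_side.png"); crop(I,290,145,390,215,"pics/c2.png")
E
```

```text
jig (array([ 0.53613061, -0.01039219, -0.03890578]), array([0.8, 1.4, 0.7, 0.4, 0.4, 0.8, 0.2, 1.9, 1.6, 1.2, 1.3, 0.1, 1.2,
       0.1, 0.1, 1.2]))
wrist only (array([ 0.53215253, -0.01266089, -0.04752203]), array([0.3, 1.7, 0.4, 2.4, 0. , 0.7, 0.6, 1.6, 0.1, 1.4, 0.5, 0.3]))
all [ 0.53256893 -0.01173986 -0.04786385]
blank ends (silhouette mid)  (array([ 0.4187, -0.4033,  0.0478]), np.float64(0.004))
blank (array([ 0.55      , -0.41259317,  0.04013378, -0.0444537 ]), array([-1.5, -2.8,  1.1,  1.4, -4.1, -3.9,  2.5, -2.9, -6.4,  0. , -0.6,
       -6.8, -0. ]))
cut core x@y=0,z,yaw (array([0.53294497, 0.05077342, 1.52214708]), array([-1.2, -0.9, -0.7,  0.3, -1. , -1.4, -0.5, -0.9, -0.6,  0.1]))
```

View pics/c1.png

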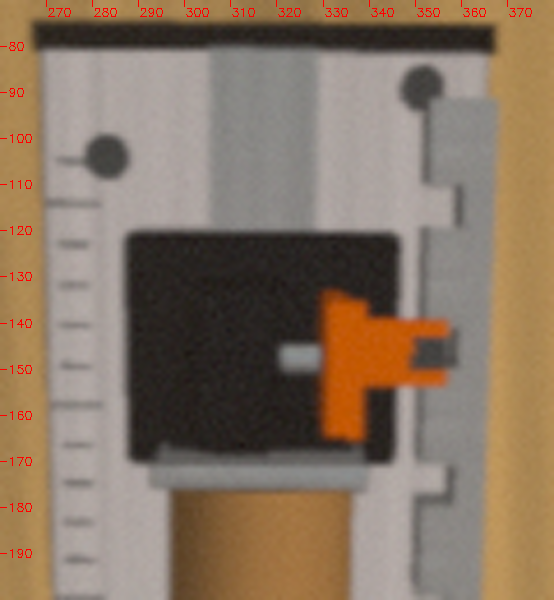

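View pics/c2.png

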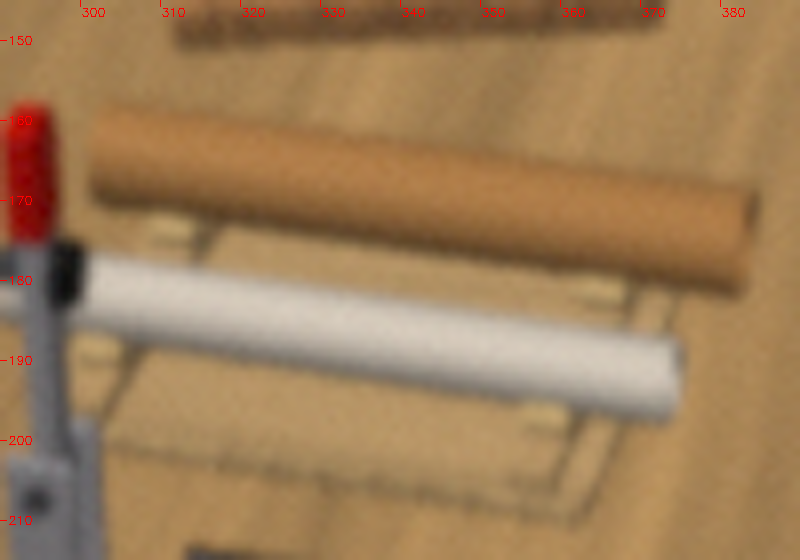

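```bash
cat >> fit2.py <<'E'
print("-----")
b=[("w1",(195,200.5)),("w1",(432,202.5)),("w1",(195,241)),("w1",(432,242.5)),("scene",(164.3,250)),("scene",(158.6,300)),("scene",(179.7,250)),("scene",(174.3,300)),("side",(310,159.5)),("side",(370,166)),("side",(310,171.5)),("side",(370,180.2))]
print("blank",fitcyl(b,.02,[.55,-.4,.042,0]))
print("blank wrist only z=.042:",[onplane(*c["w1"][1:],uv,z).round(4) for uv,z in (((188,221),.042),((438.5,222),.042),((320,221),.042))])
# check of heights: ends
Rz=lambda p:np.array([[np.cos(p),-np.sin(p)],[np.sin(p),np.cos(p)]])
J=np.array([.5328,-.0117]); yaw=-.048
def toj(P): return (Rz(-yaw)@(P[:2]-J)).round(4)
for nm,uv,z in (("plate face L",(292.5,176.5),.085),("plate face R",(366-29,176.5),.085),("tab mid",(334,152),.103),("carr -x",(288,145),.044),("carr +x",(346,145),.044)):
    print(nm,toj(onplane(*c["w3"][1:],uv,z)))
for nm,uv,z in (("core end",(316.5,343),.06),):
    print(nm,toj(onplane(*c["w3"][1:],uv,z)))
tr=[("scene",(438.5,193.5),(-.1175,-.0625,.05)),("scene",(482,191.5),(-.1175,.0625,.05)),("scene",(500,263),(.1175,.0625,.05)),("scene",(453,264.5),(.1175,-.0625,.05)),
("side",(221,367),(.1175,-.0625,.05)),("side",(340,407),(-.1175,-.0625,.05)),("side",(317,464),(-.1175,.0625,.05)),("side",(187,413),(.1175,.0625,.05))]
print("tray",fit(tr,[.5,.38,0]))
E
python3 fit2.py | sed -n '/----/,$p'
```

```text
-----
blank (array([ 0.55      , -0.41151792,  0.04053467, -0.04694873]), array([-2.3, -3. ,  2.3,  2.5, -3.9, -3.4,  2.9,  0.8, -3.5,  0.9, -2.2,
       -1.5,  0. ]))
blank wrist only z=.042: [array([ 0.417 , -0.4076,  0.042 ]), array([ 0.664 , -0.4188,  0.042 ]), array([ 0.5471, -0.4129,  0.042 ])]
plate face L [-0.0231  0.1037]
plate face R [0.0183 0.104 ]
tab mid [0.0145 0.1278]
carr -x [-0.0298  0.1296]
carr +x [0.0284 0.13  ]
core end [-0.0001 -0.0833]
tray (array([ 0.50032739,  0.38712505, -0.09443914]), array([0.5, 2.8, 0.2, 1.6, 0.7, 0.2, 2.1, 0.4, 2.9, 6.3, 2.2, 9.6, 0.4,
       1.7, 6.3, 6.4]))
```

```bash
cat >> h.py <<'E'
J=np.array([.5328,-.0117]); JY=-.048
def jp(x,y,z): c,s=np.cos(JY),np.sin(JY); return [J[0]+c*x-s*y, J[1]+s*x+c*y, z]
def toj(P): c,s=np.cos(JY),np.sin(JY); d=np.array(P[:2])-J; return np.array([c*d[0]+s*d[1],-s*d[0]+c*d[1]])
OJ=ori(JY)
E
python3 - <<'E'
from h import *
bot.reach(jp(0,.005,.16),OJ); st()
bot.servo_line(jp(0,.005,.058),velocity=.15); st()
hand.move_gripper(.03,30); st("grip"); 
bot.servo_line(jp(0,.005,.16),velocity=.15); st()
i,K,V=cam("side"); cv2.imwrite("pics/d1.png",i)
bot.reach([.45,.2,.22],ori(.9)); bot.reach([.40,.36,.22],ori(1.48)); bot.dwell(.1)
i,K,V=cam("wrist"); cv2.imwrite("pics/d2.png",i); np.savez("d2",K=K,V=V); st()
E
```

```text
t 5.38 p [ 0.5342 -0.0065  0.1611] F [0.1 0.2 0.1] w 0.0847
 t 6.22 p [ 0.5339 -0.0065  0.0589] F [-0.3 -0.2  0.1] w 0.0855
grip t 6.7 p [ 0.5324 -0.0067  0.0585] F [-4.4  1.2  8.7] w 0.0387
 t 7.53 p [ 0.5325 -0.0067  0.1593] F [-1.  -0.4 -1.2] w 0.039
 t 9.36 p [0.4007 0.3586 0.2198] F [ 0.4  0.1 -0. ] w 0.0392
```

View pics/d1.png

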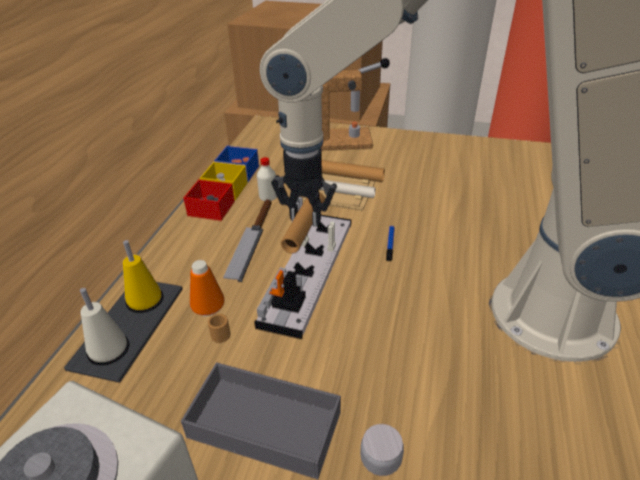

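View pics/d2.png

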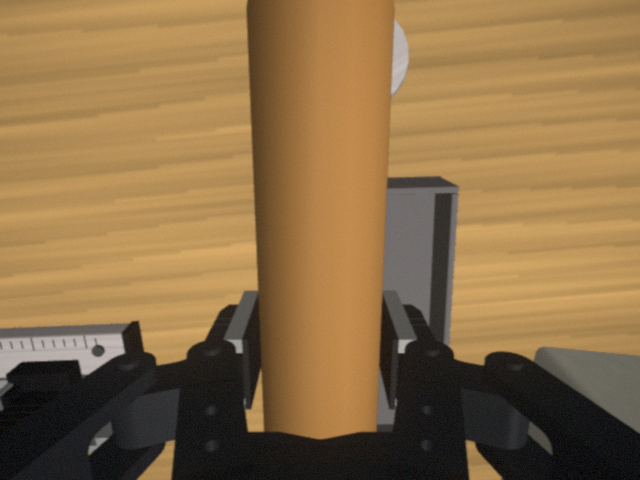

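```bash
cat > fit3.py <<'E'
exec(open("fit.py").read().split("j=[(")[0])
d=np.load("d2.npz"); c["w"]=(None,d["K"],d["V"])
print(onplane(d["K"],d["V"],(458,187),.05),onplane(d["K"],d["V"],(450,330),.05))
tr=[("scene",(438.5,193.5),(-.1175,-.0625,.05)),("scene",(482,191.5),(-.1175,.0625,.05)),("scene",(500,263),(.1175,.0625,.05)),("scene",(453,264.5),(.1175,-.0625,.05)),("w",(458,187),(-.1175,.0625,.05)),
("side",(221,367),(.1175,-.0625,.05)),("side",(340.5,407),(-.1175,-.0625,.05))]
print("tray",fit(tr,[.5,.38,0]))
E
python3 fit3.py
python3 -c "
from h import *
crop(cv2.imread('pics/d1.png'),175,355,355,480,'pics/d3.png')"
```

```text
[0.38791758 0.45500614 0.05      ] [0.49688398 0.44818836 0.05      ]
tray (array([ 0.5014448 ,  0.38670885, -0.06235526]), array([ 1.8,  1.9,  1.3,  1.8,  0.5,  0.1,  0.5,  0.7,  2. ,  0. ,  5.4,
        5.2,  0.6, 12.1]))
```

View pics/d3.png

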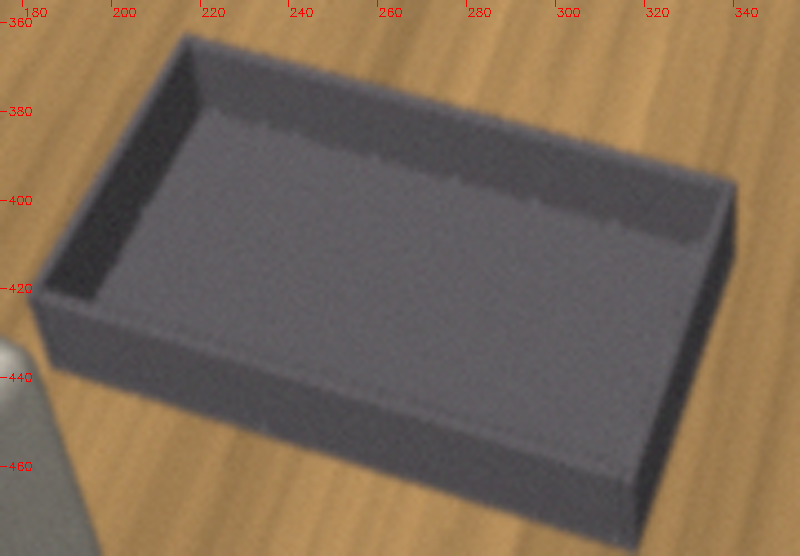

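```bash
sed -i 's/("side",(221,367)/("side",(216,362.5)/; s/("side",(340.5,407),(-.1175,-.0625,.05))\]/("side",(340,395.5),(-.1175,-.0625,.05)),("side",(316,462.5),(-.1175,.0625,.05)),("side",(182,421.5),(.1175,.0625,.05))]/' fit3.py; python3 fit3.py
```

```text
[0.38791758 0.45500614 0.05      ] [0.49688398 0.44818836 0.05      ]
tray (array([ 0.50179431,  0.38627598, -0.05963657]), array([2. , 1.7, 1.5, 1.7, 0.5, 0. , 0.5, 0.9, 1. , 0.4, 0.6, 0.8, 0.9,
       1. , 2. , 0.3, 2. , 0.2]))
```

Run:
```python
from h import *
y=-.06; p=np.array([.502+.011*np.cos(y),.386+.011*np.sin(y)])
o=ori(np.pi/2+y)
bot.reach([*p,.14],o); st()
bot.servo_line([*p,.045],velocity=.15); st()
z=.045
while z>.0255:
    z-=.002 if z>.031 else .001
    bot.servo_line([*p,z],velocity=.05); F=get_obs()["wrist_force"]
    if F[2]>2.5: break
st("down z%.4f"%z)
hand.move_gripper(.055,20); st("rel")
bot.servo_line([*p,.13],velocity=.2); st()
i,K,V=cam("wrist"); cv2.imwrite("pics/e1.png",i)
i,K,V=cam("side"); cv2.imwrite("pics/e2.png",i)
```

```text
t 10.18 p [0.5126 0.3849 0.1395] F [-0.  -0.1 -1. ] w 0.0393
 t 10.96 p [0.5134 0.3859 0.0462] F [-0.2  0.2 -0.2] w 0.0387
down z0.0270 t 13.71 p [0.513  0.3854 0.0277] F [-1.5 -1.2  6.3] w 0.0388
rel t 14.01 p [0.513  0.3853 0.0269] F [ 0.5 -0.1 -0.1] w 0.0551
 t 14.68 p [0.5125 0.385  0.1293] F [ 0.3 -0.7 -1.1] w 0.055
```

View pics/e2.png

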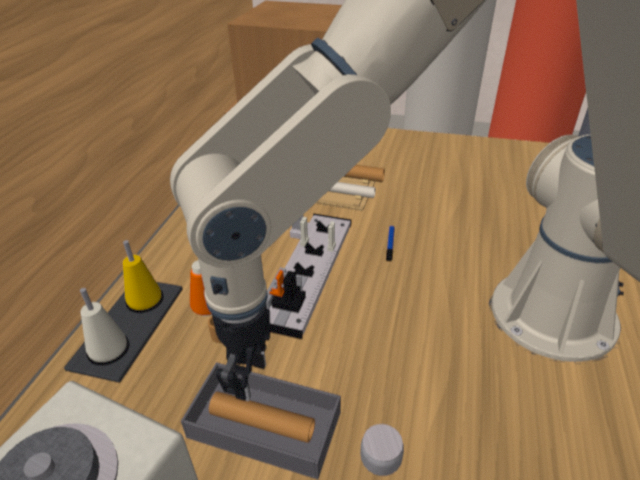

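View pics/e1.png

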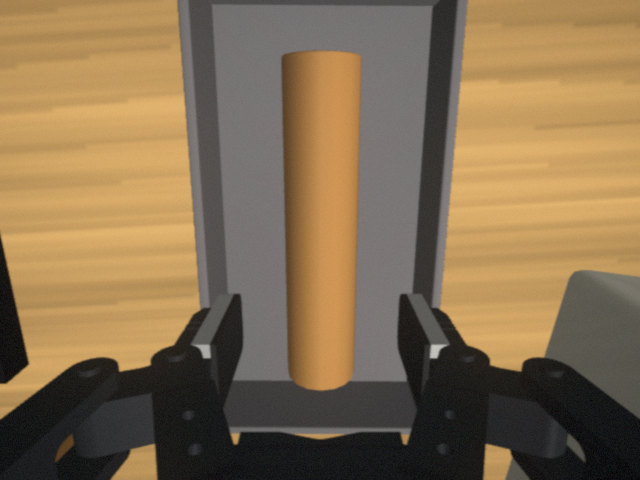

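Run:
```python
from h import *
# view at t=14.68: recompute from current pose (arm unchanged)
i,K,V=cam("wrist")
for uv in ((321,52),(321,375),(321,387)): print(onplane(K,V,uv,.04), onplane(K,V,uv,.025))
print(onplane(K,V,(323,4),.05),onplane(K,V,(321,432),.05))
```

```text
[0.41459082 0.39058773 0.04      ] [0.4126158  0.39072361 0.025     ]
[0.58385874 0.38046648 0.04      ] [0.59377755 0.37989118 0.025     ]
[0.59167102 0.37999935 0.04      ] [0.60213877 0.37939123 0.025     ]
[0.3970212 0.3924806 0.05     ] [0.61380615 0.37866394 0.05      ]
```

```bash
sed -i 's/^J=np.array.*/J=np.array([.5320,-.0117]); JY=-.048/' h.py
python3 - <<'E'
from h import *
bot.servo_line([.5,.37,.25],velocity=.3)
bot.reach(jp(-.0015,.130,.17),OJ); st()
bot.servo_line(jp(-.0015,.130,.080),velocity=.12); st()
i,K,V=cam("side"); cv2.imwrite("pics/f1.png",i)
hand.move_gripper(.015,30); st("sq")
i,K,V=cam("wrist"); cv2.imwrite("pics/f2.png",i)
E
python3 -c "
from h import *
crop(cv2.imread('pics/f1.png'),230,220,350,340,'pics/f1c.png')"
```

```text
t 16.44 p [0.5366 0.1187 0.1694] F [-0.1 -0.  -0.3] w 0.0553
 t 17.34 p [0.5372 0.1185 0.0806] F [-0.8 -0.7 -0.1] w 0.055
sq t 17.78 p [0.536  0.1184 0.0814] F [-10.2   0.9  16.2] w 0.0232
```

View pics/f1c.png

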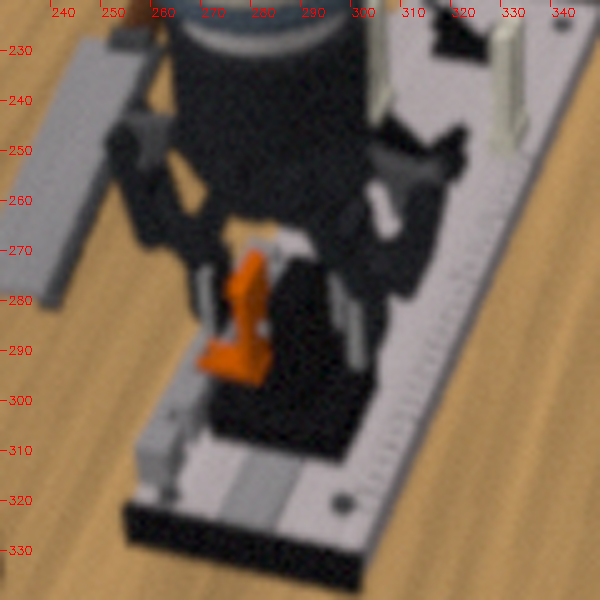

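View pics/f2.png

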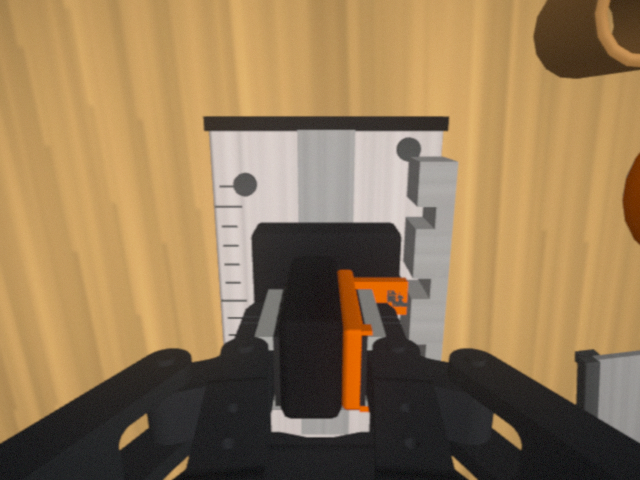

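Run:
```python
from h import *
bot.servo_line(jp(-.0015,.099,.080),velocity=.05); bot.dwell(.2); st("slid")
bot.servo_line(jp(-.0015,.100,.080),velocity=.03)
o=get_obs(); print(toj(o["position"]))
i,K,V=cam("wrist"); cv2.imwrite("pics/g1.png",i)
hand.move_gripper(.055,30); st("rel")
bot.servo_line(jp(-.0015,.100,.17),velocity=.2); bot.dwell(.1)
i,K,V=cam("wrist"); cv2.imwrite("pics/g2.png",i); np.savez("g2",K=K,V=V)
i,K,V=cam("side"); cv2.imwrite("pics/g3.png",i); crop(i,230,200,370,340,'pics/g3c.png')
```

```text
slid t 18.8 p [0.5344 0.087  0.0814] F [-9.9 -1.3 17.9] w 0.0226
[-0.00233578  0.09983053]
rel t 19.52 p [0.535  0.0882 0.0799] F [ 0.  -0.1  0.3] w 0.0551
```

View pics/g2.png

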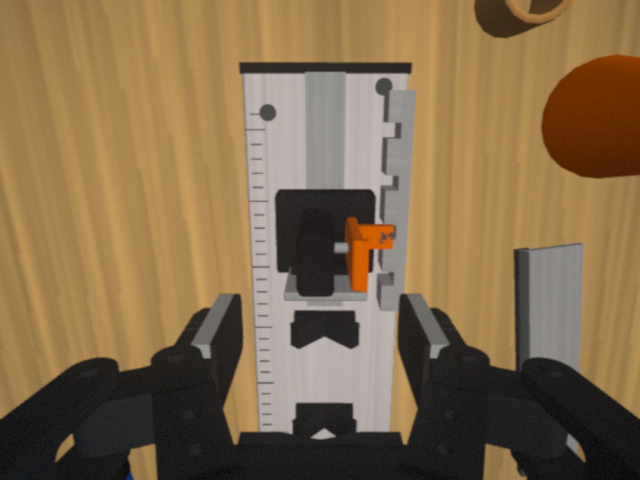

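View pics/g3c.png

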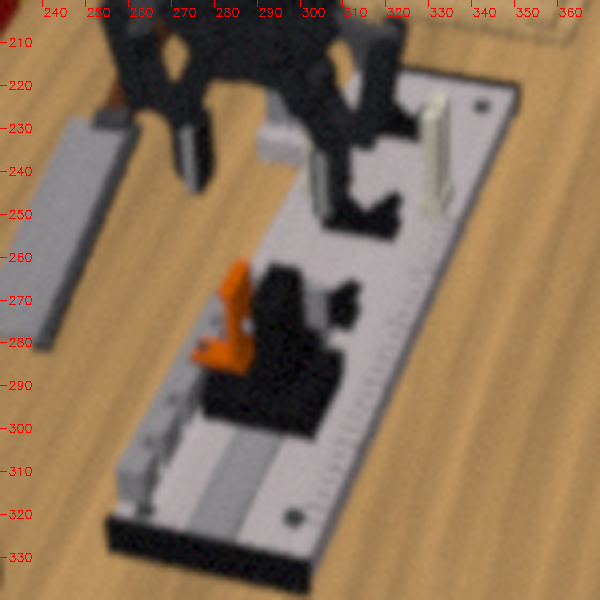

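Run:
```python
from h import *
d=np.load("g2.npz"); 
crop(cv2.imread("pics/g2.png"),260,170,420,320,"pics/g2c.png")
for uv,z in (((326,304),.085),((326,277),.085),((368,290),.103)): print(toj(onplane(d["K"],d["V"],uv,z)))
```

```text
[-0.00029794  0.07252853]
[-0.00035035  0.08771358]
[0.01945976 0.08808464]
```

View pics/g2c.png

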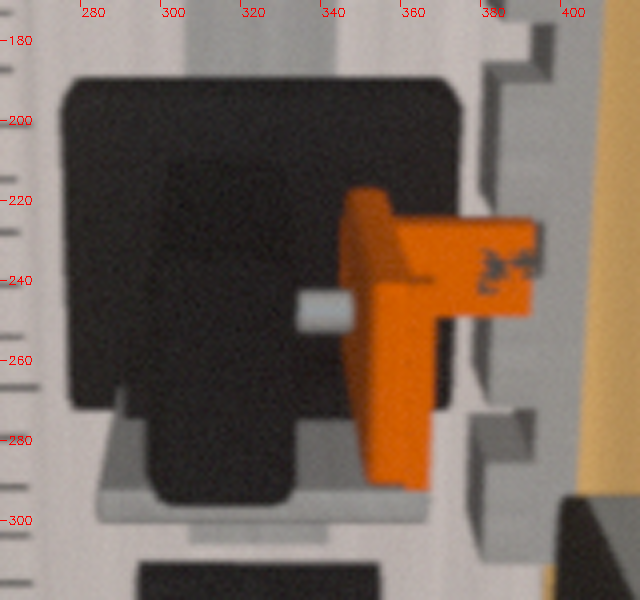

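Run:
```python
from h import *
y=-.046; p=[.541+.027*np.cos(y),-.4125+.027*np.sin(y)]; o=ori(-np.pi/2+y)
print(kinematics.solve_ik([*p,.043],o))
bot.servo_line(jp(-.0015,.1,.32),velocity=.3)
hand.move_gripper(.07,30)
bot.reach([*p,.25],o); st()
bot.servo_line([*p,.12],velocity=.25); bot.dwell(.1)
i,K,V=cam("wrist"); cv2.imwrite("pics/k1.png",i); np.savez("k1",K=K,V=V); st()
i,K,V=cam("side"); cv2.imwrite("pics/k2.png",i)
```

```text
[-6.31703693e-01  6.91188964e-01  1.57912135e+00 -4.44089210e-16
  8.71282337e-01  9.85092634e-01]
 t 23.11 p [ 0.5686 -0.4127  0.2504] F [ 0.2 -0.1  0.1] w 0.07
 t 23.93 p [ 0.5693 -0.4145  0.1225] F [ 0.3 -1.  -0.2] w 0.0705
```

View pics/k1.png

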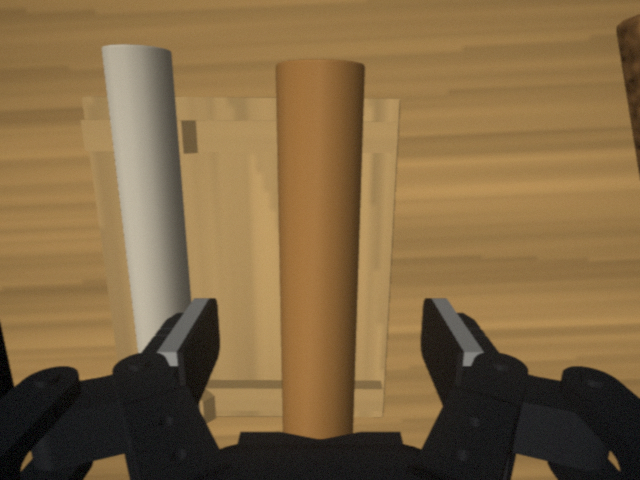

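View pics/k2.png

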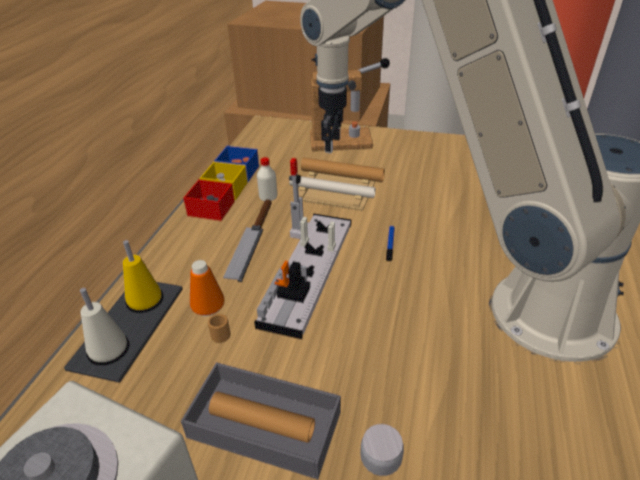

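Run:
```python
from h import *
d=np.load("k1.npz"); 
for uv,z in (((320,60),.062),((320,60),.058),((320.5,63),.062),((278,200),.048),((361,200),.048),((319.5,200),.06),((318,400),.06),): print(uv,onplane(d["K"],d["V"],uv,z).round(4))
# triangulate end height with w1
import pickle; D=pickle.load(open("w.pkl","rb"))
print(tri([(d["K"],d["V"],(320.5,61)),(D[0][1],D[0][2],(438,221))]))
```

```text
(320, 60) [ 0.659 -0.419  0.062]
(320, 60) [ 0.6595 -0.419   0.058 ]
(320.5, 63) [ 0.6579 -0.4192  0.062 ]
(278, 200) [ 0.6002 -0.3965  0.048 ]
(361, 200) [ 0.5984 -0.4356  0.048 ]
(319.5, 200) [ 0.6016 -0.4162  0.06  ]
(318, 400) [ 0.4989 -0.4106  0.06  ]
(array([ 0.66221322, -0.41856239,  0.04178493]), np.float64(0.0021326323021753375))
```

Run:
```python
from h import *
y=-.048; p=[.567,-.4140]; o=ori(-np.pi/2+y)
bot.servo_line([*p,.043],velocity=.12); st()
hand.move_gripper(.03,45); st("grip")
bot.servo_line([*p,.10],velocity=.12); bot.dwell(.1); st()
bot.servo_line([*p,.30],velocity=.3)
bot.reach([.52,-.25,.32],ori(-.8))
bot.reach(jp(-.001,-.0235,.30),OJ); st()
bot.servo_line(jp(-.001,-.0235,.17),velocity=.25); bot.dwell(.1)
i,K,V=cam("side"); cv2.imwrite("pics/l1.png",i)
i,K,V=cam("wrist"); cv2.imwrite("pics/l2.png",i); np.savez("l2",K=K,V=V); st()
```

```text
t 24.77 p [ 0.5674 -0.4143  0.0435] F [ 0.8 -0.1 -1. ] w 0.0701
grip t 25.15 p [ 0.5676 -0.414   0.0443] F [-0.2  2.4  5.2] w 0.0388
 t 25.88 p [ 0.5664 -0.4136  0.0989] F [ 0.1  0.4 -0.8] w 0.0388
 t 28.28 p [ 0.5304 -0.0363  0.2999] F [ 0.6 -0.5 -0.8] w 0.0387
 t 29.15 p [ 0.531  -0.0354  0.1717] F [ 0.3  0.1 -0.9] w 0.039
```

View pics/l1.png

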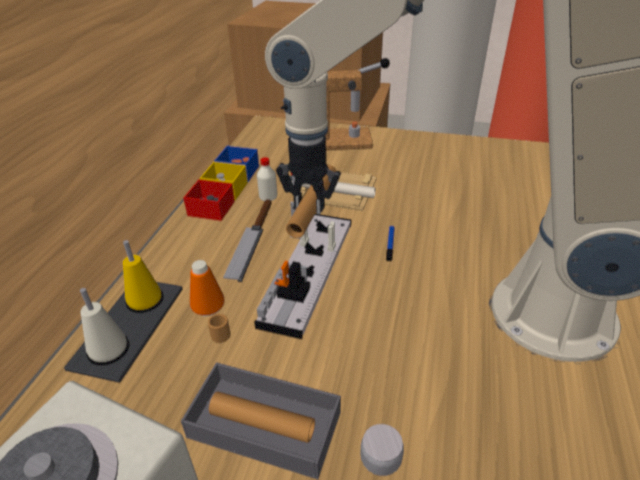

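View pics/l2.png

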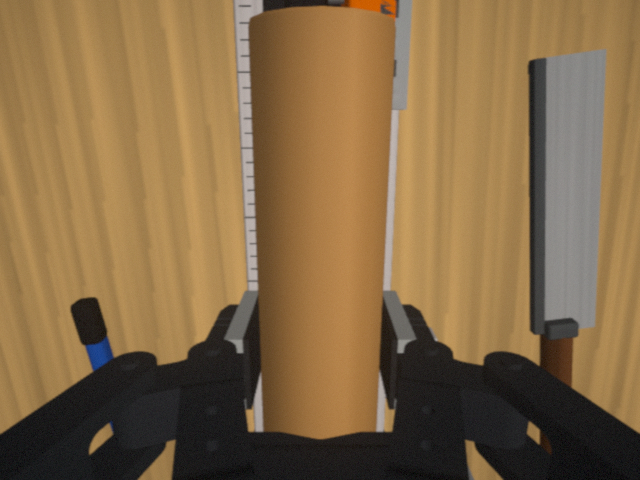

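Run:
```python
from h import *
d=np.load("l2.npz"); o=get_obs()
for v in (7,12): print(toj(onplane(d["K"],d["V"],(320,v),.19))-toj(o["position"]), toj(o["position"]))
```

```text
[-0.00045084  0.09181222] [ 0.00017825 -0.02373522]
[-0.00045194  0.09079633] [ 0.00017825 -0.02373522]
```

Run:
```python
from h import *
bot.servo_line(jp(-.001,-.0235,.075),velocity=.15); st()
bot.servo_line(jp(-.001,-.0235,.061),velocity=.06); bot.dwell(.1); st("low")
yy=-.0235; F0=get_obs()["wrist_force"]
while yy<-.012:
    yy+=.001; bot.servo_line(jp(-.001,yy,.061),velocity=.03); F=get_obs()["wrist_force"]-F0; print(round(yy,4),F.round(1))
    if F[1]<-2.5: break
i,K,V=cam("side"); cv2.imwrite("pics/m1.png",i); crop(i,240,170,360,330,'pics/m1c.png')
st()
```

```text
t 29.93 p [ 0.5305 -0.0351  0.0757] F [ 0.3 -0.4 -0.5] w 0.0389
low t 30.42 p [ 0.5299 -0.0351  0.0611] F [ 1.1  0.1 -1.4] w 0.0385
-0.0225 [-1.5 -0.7  0.4]
-0.0215 [-0.4  0.1  0.6]
-0.0205 [-1.3 -0.3 -0. ]
-0.0195 [-1.1 -0.1  0.7]
-0.0185 [-0.9 -0.1 -0.1]
-0.0175 [-0.9 -2.1  0.2]
-0.0165 [-1.  -3.8  0.7]
 t 32.22 p [ 0.5302 -0.0283  0.061 ] F [ 0.1 -3.2 -1.3] w 0.0387
```

View pics/m1c.png

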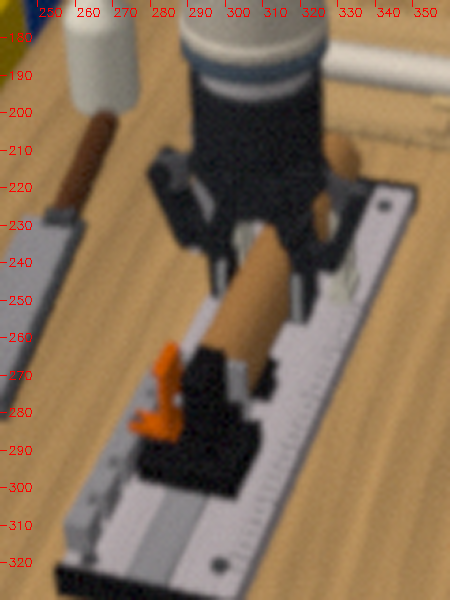

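Contact with the stop at the expected place. Now lower to seat and release.

Run:
```python
from h import *
yy=-.0168; z=.061; F0=get_obs()["wrist_force"]
while z>.054:
    z-=.001; bot.servo_line(jp(-.001,yy,z),velocity=.04); F=get_obs()["wrist_force"]-F0; print(round(z,4),F.round(1))
    if F[2]>4: break
st()
hand.move_gripper(.05,20); st("rel")
bot.servo_line(jp(-.001,yy,.17),velocity=.2); bot.dwell(.1)
i,K,V=cam("wrist"); cv2.imwrite("pics/n1.png",i); np.savez("n1",K=K,V=V); st()
i,K,V=cam("side"); cv2.imwrite("pics/n2.png",i); crop(i,240,140,390,340,'pics/n2c.png')
```

```text
0.06 [-0.2  0.6  0.8]
0.059 [ 0.4  1.3 -0.1]
0.058 [1.1 0.8 4.3]
 t 32.97 p [ 0.5309 -0.0285  0.0583] F [ 1.2 -2.4  3. ] w 0.0391
rel t 33.24 p [ 0.5297 -0.0282  0.0577] F [-0.2  0.4  0.2] w 0.0499
 t 34.1 p [ 0.5292 -0.0284  0.1684] F [-0.3  0.   0.5] w 0.0501
```

View pics/n1.png

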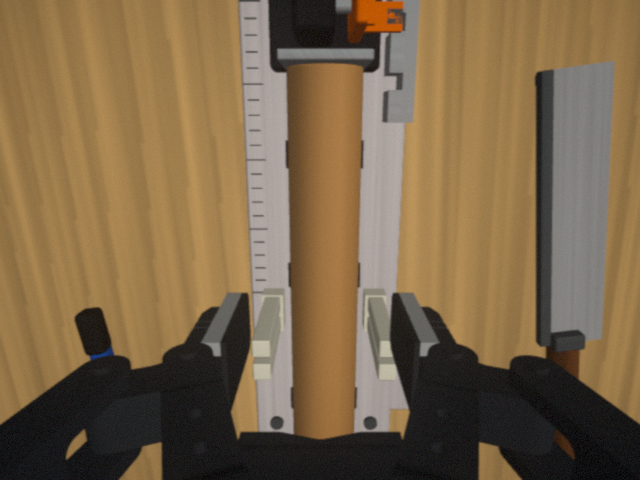

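View pics/n2c.png

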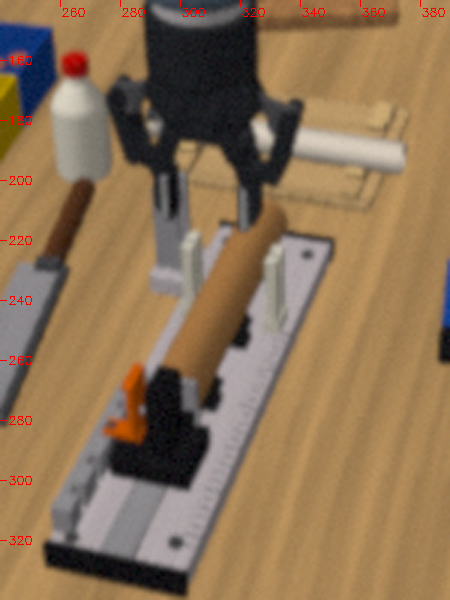

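Run:
```python
from h import *
import pickle; D=pickle.load(open("w.pkl","rb"))
s=cam("scene"); d=cam("side")
ob=[(D[1][1],D[1][2],(404,254)),(s[1],s[2],(265.5,250.5)),(d[1],d[2],(294,169))]
x,e=tri(ob); print(x,e,toj(x))
o=ori(JY)
for p in (jp(.16,-.135,.26),jp(.16,-.135,.19),jp(-.01,-.135,.11)): print(kinematics.solve_ik(p,o))
```

```text
[ 0.59826796 -0.15008799  0.18687926] 0.00436861369543952 [ 0.0728317  -0.13504895]
[-2.23478170e-01  4.63927714e-01  1.43873040e+00 -4.44089210e-16
  1.23893454e+00 -1.75478170e-01]
[-2.23478170e-01  5.24272194e-01  1.50229684e+00 -4.44089210e-16
  1.11502362e+00 -1.75478170e-01]
[-2.78890557e-01  3.93590640e-01  1.93728478e+00 -4.44089210e-16
  8.10717231e-01 -2.30890557e-01]
```

Run:
```python
from h import *
def P(a,r):
    x=.072-r*np.cos(a)+.008*np.sin(a); z=.088+r*np.sin(a)+.008*np.cos(a)
    return jp(x+.0145,-.135,z+.017)
bot.servo_line(jp(.0,-.017,.30),velocity=.3)
hand.move_gripper(0.0,20); st()
bot.reach(jp(.15,-.10,.30),OJ)
bot.servo_line(jp(.15,-.135,.20),velocity=.25); st()
i,K,V=cam("side"); cv2.imwrite("pics/o1.png",i)
for a in (1.7,1.57,1.4,1.2):
    bot.servo_line(P(a,.095),velocity=.1); st("a%.2f"%a)
i,K,V=cam("side"); cv2.imwrite("pics/o2.png",i); crop(i,200,60,400,260,'pics/o2c.png')
```

```text
t 35.37 p [ 0.5311 -0.0287  0.2997] F [ 0.7 -0.6  0. ] w -0.0001
 t 36.67 p [ 0.6755 -0.1531  0.2013] F [ 0.2 -0.7 -0.1] w -0.0002
a1.70 t 37.3 p [ 0.6328 -0.1516  0.1992] F [-0.9  0.   0.3] w -0.0003
a1.57 t 37.58 p [ 0.6201 -0.1511  0.2003] F [-0.3  0.1  0.6] w 0.0
a1.40 t 37.88 p [ 0.6036 -0.1503  0.2   ] F [-0.9  0.5 -0.3] w 0.0005
a1.20 t 38.23 p [ 0.5848 -0.1494  0.1963] F [-0.3  0.   1.2] w 0.0002
```

View pics/o2c.png

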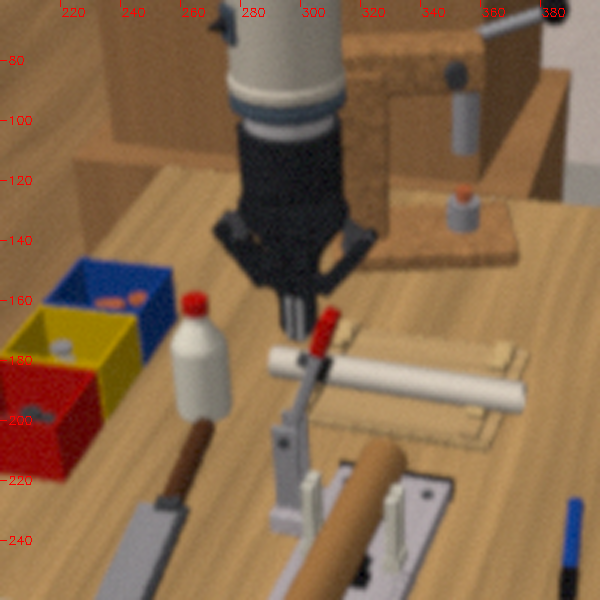

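Working: the handle is moving ahead of the fingers. Continue.

Run:
```python
from h import *
def P(a,r,dz=0):
    x=.072-r*np.cos(a)+.008*np.sin(a); z=.088+r*np.sin(a)+.008*np.cos(a)
    return jp(x+.0145,-.135,z+.017+dz)
for a,r in ((1.0,.095),(.8,.098),(.6,.102),(.45,.105),(.3,.108),(.2,.11),(.1,.112)):
    bot.servo_line(P(a,r),velocity=.1); st("a%.2f"%a)
for k in range(16):
    dz=-.001*k; bot.servo_line(P(.06,.113,dz),velocity=.04); F=get_obs()["wrist_force"]
    if F[2]>12: break
st("press dz%.3f"%dz)
i,K,V=cam("side"); cv2.imwrite("pics/q0.png",i); crop(i,200,60,400,260,'pics/q0c.png')
```

```text
a1.00 t 38.62 p [ 0.5671 -0.1485  0.1891] F [ 0.3 -0.6  0.1] w 0.0001
a0.80 t 38.97 p [ 0.5493 -0.1476  0.1808] F [0.5 0.4 0.6] w 0.0001
a0.60 t 39.33 p [ 0.532  -0.1468  0.1691] F [ 0.3 -0.5  0.3] w 0.0
a0.45 t 39.63 p [ 0.5206 -0.1463  0.1577] F [-0.4 -0.4 -0.1] w 0.0001
a0.30 t 39.95 p [ 0.5109 -0.1458  0.1444] F [0.3 0.2 0.7] w 0.0
a0.20 t 40.21 p [ 0.5056 -0.1456  0.1346] F [-0.4  0.4 -0.2] w 0.0001
a0.10 t 40.48 p [ 0.5012 -0.1453  0.1241] F [ 0.5 -0.   0.1] w -0.0001
press dz-0.008 t 42.74 p [ 0.4998 -0.1453  0.113 ] F [-5.8  1.3 19.7] w -0.0002
```

View pics/q0c.png

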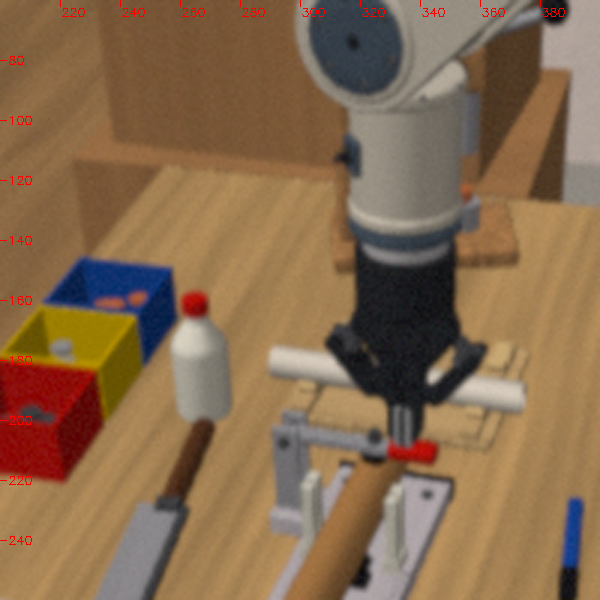

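Run:
```python
from h import *
p=get_obs()["position"]; bot.servo_line([p[0],p[1],.30],velocity=.25)
bot.reach(jp(0,.0,.33),OJ); bot.dwell(.1)
i,K,V=cam("wrist"); cv2.imwrite("pics/r1.png",i); np.savez("r1",K=K,V=V)
bot.reach([.35,-.25,.36],ori(-.6)); st()
i,K,V=cam("side"); cv2.imwrite("pics/r2.png",i); crop(i,230,150,390,340,'pics/r2c.png')
i,K,V=cam("scene"); cv2.imwrite("pics/r3.png",i)
```

```text
t 45.62 p [ 0.3505 -0.2498  0.3599] F [ 0.5 -0.   0. ] w 0.0002
```

View pics/r1.png

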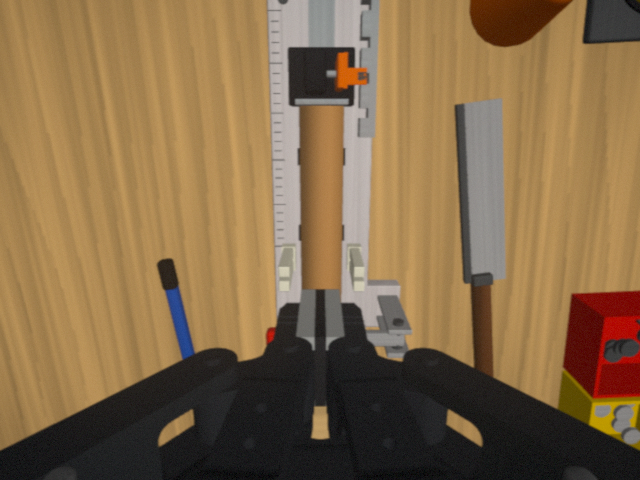

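View pics/r2c.png

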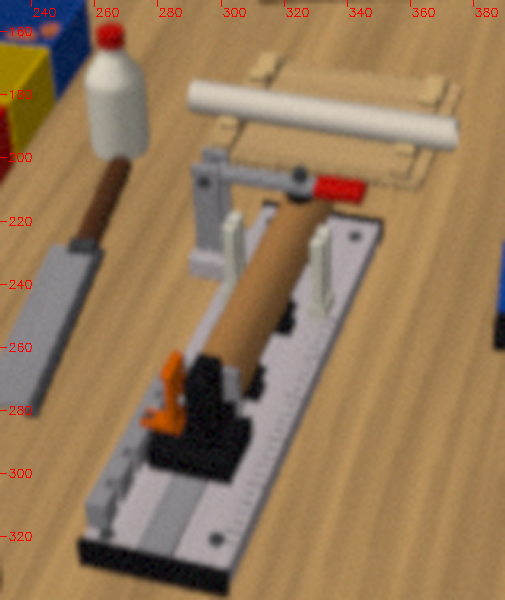

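View pics/r3.png

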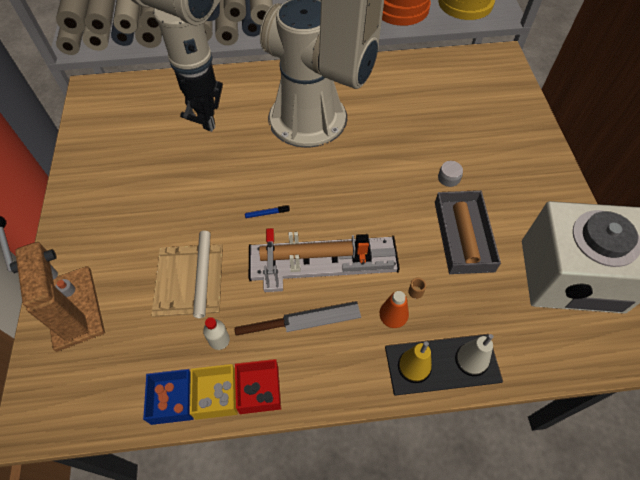

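Run:
```python
from h import *
crop(cv2.imread("pics/r1.png"),270,30,390,150,"pics/r1c.png")
d=np.load("r1.npz"); print(toj(onplane(d["K"],d["V"],(322,105),.085)),toj(onplane(d["K"],d["V"],(322,107),.072)))
s=cam("side")
for a in (0,.05,.1):
    P=[jp(.072-r*np.cos(a),-.135,.088+r*np.sin(a)) for r in (0,.124)]
    print(a,proj(s[1],s[2],np.array(P)).round(1).tolist())
```

```text
[7.70076093e-05 7.56618323e-02] [0.00011406 0.07430587]
0 [[296.9, 203.4], [346.0, 211.2]]
0.05 [[296.9, 203.4], [346.0, 209.0]]
0.1 [[296.9, 203.4], [345.8, 206.8]]
```

View pics/r1c.png

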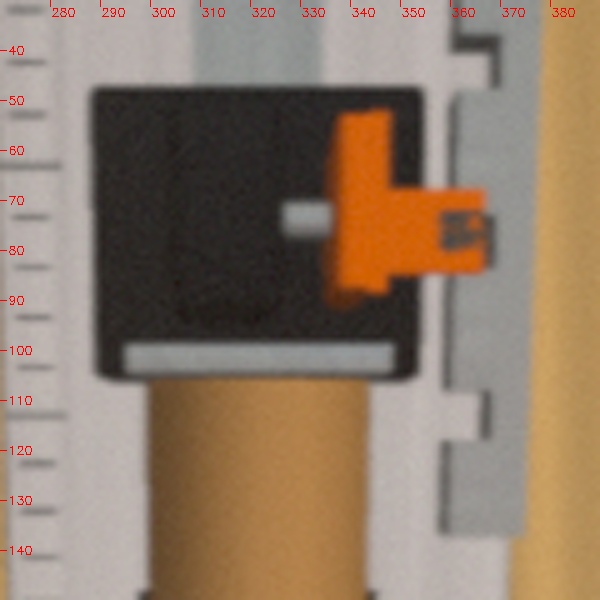

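Run:
```python
from h import *
from workcell import hand_in
print(hand_in()); st()
```

```text
the job is handed in; nothing more can be done
None
the job is handed in; nothing more can be done
```

I finished every step of the job and handed it in at about 46 s of the 72 s allowed. The system reports no verdict, so the checks below are my own.

**What I did**
- I laid the cut core in the grey tray.
- I squeezed the latch, slid the stop 30 mm towards the saw guide and let it lock.
- I laid the blank in the rests through the saw guide, pushed it against the stop until I felt about 3 N, and released it once it was seated.
- I swung the hold-down arm down onto it and moved the robot clear.

**Last checks**
- **Stop:** it sits in the next notch towards the guide, with its plate face at jig y of about 75 mm. The orange tab is about 19.5 mm out, which is its released position.
- **Blank:** its end is on the plate with no visible gap, and it was centred to within about 1 mm when placed.
- **Hold-down:** it is closed at about 0.02 rad, judged from the side picture. The last push reached 20 N at the closed height.
- **Cut core:** when I placed it, it lay flat near the middle of the tray. The last scene picture still shows it there.
- **Other items:** by eye in the last pictures, nothing else had moved.

**Disagreements:** the first jig fit, from the fixed cameras, was about 4 mm and 0.009 rad off the wrist-camera fit. I used the wrist fit, adjusted by about 1 mm after the first grasp. The fitted core heights came out low: 51 mm against the stated 56 for the cut core, and 40.5 mm against 42 for the blank. A separate two-view check of the blank's end gave 41.8 mm.

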